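# Hold the inspection-light shutter half open under a stone

## Task

Check the stone in half-shadow: set the dish with the stone in the round seat on the deck of the inspection light (lower it in, do not drop it) and let go of it, then slide the light's sprung shutter half open by its finger tab and keep it there, steady. Finish while still holding the tab at half travel, because the spring shuts it as soon as it is let go; leave the empty dish, the tweezers and the loupe where they are.

Things in the scene. Friction and masses are not known exactly. Their poses are not given: they have to be found in the camera images.
- light_stage: Inspection light: grey box-shaped lamp with an aluminium deck, fixed, 120 (its x) x 220 (its y) x 50 mm high; origin at the centre of its underside, z up; at yaw 0 its x points away from the robot. On the deck: the dish seat at local (0, +50) mm and the slot of the shutter's tab, x = 0, y = -45 to -85 mm. Ticks on its -x side mark closed, 1/4, half (longest), 3/4, open
- seat (a point): Centre of the dish seat, on the deck surface at 50 mm height: a dark steel ring 3.5 mm high round a flush 38 mm glass window, conical inside, inner diameter 50 mm at the deck and 55 mm at its mouth, outer diameter 62 mm
- shutter (a joint): Travel of the shutter in m: 0 closed (where the spring holds it), 0.020 half open, 0.040 fully open (end stop). It slides towards the light's own -y, away from the seat. The spring pulls it shut with about 2 N at closed, 8 N at half and 14 N at fully open, and shuts it when let go
- tab (a point): Shutter's finger tab: black upright block with flat faces, 10 mm thick along the sliding direction (the light's y), 22 mm wide across it, its top 30.5 mm above the deck; below 5 mm it has a 13 x 24 mm foot. The point is on its axis 20 mm above the deck, moves with it, and has the light's axes; when closed it lies 95 mm from the seat's centre
- stone_dish: Small round shallow clear glass dish, 45 mm outside diameter, 10 mm high, with one faceted stone (18 mm wide, its tip 3.5 mm above the rim) fixed in its middle; stands upright on the table; origin at the centre of its underside, z up; about 40 g
- empty_dish: The same dish without a stone; origin at the centre of its underside. Not to be moved
- tweezers: Steel tweezers lying on the table, 14 x 135 x 8 mm. Not to be moved
- loupe: Folding loupe lying on the table, 42 x 62 x 17 mm. Not to be moved
Things that resemble listed ones, but are neither listed nor needed, are in the scene too. What is shaped like the stone_dish but pink is not meant.

How it is judged:
On the way, in this order (a step that is already met when the one before it is completed fails the run):
1. the dish with the stone stands flat in the seat, released (horizontal distance between stone_dish and seat below 0.004 m and z of stone_dish in the frame of seat between -0.002 and 0.002 m and angle between stone_dish's own z axis and vertical below 0.06 rad and contact force between each of the arm, the fingers and stone_dish below 0.1 N), for 0.3 s.
2. the shutter is held between 15 and 25 mm of its 40 mm travel for 1.5 s (value of joint shutter between 0.015 and 0.025 m and contact force between the fingers and shutter above 2 N), for 1.5 s.
At the end, for the whole second after the job is handed in: The stone's dish stands flat in the seat (centre within 4 mm, underside within 2 mm of the deck), untouched and at rest, and the gripper's fingers alone hold the shutter still between 15 and 25 mm of its 40 mm travel, pressing on its tab with more than 2 N (all of step 1 and all of step 2 and velocity of joint shutter between -0.01 and 0.01 m/s and contact force between each of empty_dish, tweezers, loupe, stone_dish and shutter below 0.1 N and linear speed of stone_dish below 0.01 m/s); the arm keeps its last pose, push and grip.
It fails at once if the stone's dish is dropped from more than about 15 mm above the deck (z of stone_dish in the frame of seat above 0.015 m and contact force between the fingers and stone_dish below 0.02 N and linear speed of stone_dish above 0.2 m/s).
It fails at once if the empty dish is moved by more than 20 mm (distance of empty_dish from where it was at the start of the episode above 0.02 m).
It fails at once if the tweezers or the loupe is moved by more than 20 mm (distance of any of tweezers, loupe from where it was at the start of the episode above 0.02 m).
It also fails if it takes over 51 s, if anything falls off the work surface, if the arm or the gripper's body presses on something with over 40 N, if the wrist force passes 120 N, or if a joint passes its speed limit or range.

## Robot

A 6-joint arm with a two-finger parallel gripper is mounted at the origin on a cart in front of the work surface, level with it; the furniture and walls round the work are solid. World frame = base frame: x ahead of the robot, y to its left, z up, the work surface at z = 0. Lengths are in m, angles in rad, forces in N, time in s.
With the tool pointing down it reaches from about 0.375 to 0.9 m from the base axis. Payload 3.1 kg.
Tool frame: the origin (TCP) lies at the very end of the fingers, on their centre line; the grasp point (between the pads) lies 19 mm behind it; z points along the fingers, x is the direction in which the jaws open and shut, and the axes are right-handed (so a half turn about z gives the same grasp; the last joint's range is limited). The gripper opens to 85 mm and grips with 20 to 120 N. Pads are 22 mm wide; open, the fingers measure 114 mm over their backs; the gripper's body (76 mm by 85 mm) begins 54 mm behind the grasp point. The pads swing forward as they close: fully open they stand 13 mm farther back than shut.
Start: joints at [-1.478, 0.527, 1.433, -0, 1.181, -0.178], TCP at [0.168, -0.602, 0.231] pointing down, gripper open.
Joint ranges: [-3.08, 3.08], [-0.75, 2.2], [0.22, 2.44], [-1.43, 4.57], [0, 2.65], [-2.85, 2.85]. Speed limits (rad/s): [2.79, 2.79, 3.14, 3.14, 3.14, 3.14].

## Interface

Orientations are given as a unit quaternion [w, x, y, z].
In Python, from station import state, viewer, order, finder gives the robot as it stands.
- The arm moves only by the shell command python3 -m creep 'ROWS' [FORCE]. ROWS is JSON, a list of rows, each an object with "gripper": the finger opening in mm, from 0 to 85.4; "slide": the shift along the world's x, y, z in units of 25 mm (1.0 is 25 mm), a list of three; "twist": the turn about the world's z in units of 6 degrees (1.0 is 6 degrees). In form: [{"gripper": gripper, "slide": [tx, ty, tz], "twist": twist}, ...]. A call has 1 to 12 rows; each row is the pose to reach, as a shift and turn from the pose commanded when the call began; what a row does not reach only later rows make up. A row lasts 1/8 s, in which the tool goes at most 62.5 mm and 10.7 degrees, less where a joint would pass 70% of its speed; a pose out of reach is approached as far as the arm can. A call with a gripper value outside its range is refused whole. The fingers move at their own pace and stop on an object; FORCE is the grip in N (left out, the last holds). Time passes only in rows, so rows that repeat a pose let the fingers close. It gives the time, the measured TCP pose, the force and the opening at its end, in the units of the state.
- state(): the state, without advancing time (a new reading comes with each control period).
- viewer.camera(name): name is "side" or "top"; returns the picture (480x640x3 uint8, blue, green, red); there is no depth.
- viewer.camera_model(name): a dict with "intrinsics" (3x3 intrinsics, pixels), "k1" (the pictures are not rectified: a ray, as slopes to the right and down, at radius r is drawn at 1 + k1 r^2 times it, then the intrinsics apply), "rvec" (rotation vector, rad) and "tvec" (3), from world to camera coordinates, as OpenCV has them. Camera axes: x right, y down, z forward; pixel columns grow to the right and rows downward; lengths in m; the calibration is good to about 2 mm. A picture is of the moment at which its call begins. camera_model takes no time and is no camera call.
- order.close_job(): hands the job in, once; it reports no verdict.
Trained networks look in the newest picture that a camera, given by its name, has taken for a name from the list of things; names that differ only in an ending like _2 or _b are one class to them, and where a whole thing is asked for, a point or a joint stands for the part that bears it (a point fixed in the world has none). Each returns a list of dicts, best first, with "conf" (0 to 1); they miss things now and then, are a little off and sometimes report something else, mostly with a low value. They report only what shows in the picture. A call takes as long as a camera call. They do not tell look-alikes from the thing itself.
- finder.find_in(camera, target): "xy" ([column, row] as shares, 0 to 1, of the picture: columns of its width, rows of its height, amid what is visible of it).
- finder.tip_of(camera, target): "xy" ([column, row] as shares, 0 to 1, of the picture: columns of its width, rows of its height: a listed point, or the origin of a listed thing).
The state is a dict: "time": time; "qpos": joint angles; "dq": joint speeds; "joint_torque": joint torques, N m; "ee_pos": TCP position; "eef_rot": TCP orientation; "wrist_force": force on the tool from outside, world axes, zero at the start; "moment": the same for the moment, N m; "width": finger opening in m.
Only numpy, scipy, OpenCV 4.12 (cv2) and the standard library are available. Lean on these libraries where they do the work, as an engineer would, in place of code of your own. Each camera call takes 0.05 s, during which the arm holds its last target.

## Working session

There is one attempt and no reset: what is moved stays moved. The work goes in short steps, Python scripts to look and compute and a shell command to move; the robot and the scene stay as the last step left them, time stands still between calls to the robot, and variables do not carry over. Pictures are saved under pics/ and viewed, and the job is handed in when it is done.

```bash
mkdir -p pics; ls
cat > h.py <<'E'
import numpy as np, cv2
from station import state, viewer, order, finder
def pix2ray(cam,u,v):
    m=viewer.camera_model(cam);K=np.array(m['intrinsics']);k=m['k1']
    p=np.array([[[u,v]]],float)
    n=cv2.undistortPoints(p,K,np.array([k,0,0,0,0.]))[0,0]
    R=cv2.Rodrigues(np.array(m['rvec'],float))[0];t=np.array(m['tvec'],float).ravel()
    return -R.T@t, R.T@np.array([n[0],n[1],1.])
def onz(cam,u,v,z):
    c,d=pix2ray(cam,u,v);return c+d*(z-c[2])/d[2]
def proj(cam,P):
    m=viewer.camera_model(cam)
    return cv2.projectPoints(np.array(P,float).reshape(-1,1,3),np.array(m['rvec'],float),np.array(m['tvec'],float),np.array(m['intrinsics'],float),np.array([m['k1'],0,0,0,0.]))[0].reshape(-1,2)
E
python3 - <<'E'
from h import *
for c in('top','side'):
    cv2.imwrite(f'pics/{c}0.png',viewer.camera(c))
    print(c,pix2ray(c,320,240))
    for f,t in [(finder.tip_of,'stone_dish'),(finder.tip_of,'empty_dish'),(finder.tip_of,'seat'),(finder.tip_of,'tab'),(finder.tip_of,'light_stage'),(finder.tip_of,'tweezers'),(finder.tip_of,'loupe')]:
        print(t,[(round(r['conf'],2),round(r['xy'][0]*640,1),round(r['xy'][1]*480,1)) for r in f(c,t)][:4])
print(state())
E
```

```text
pics
top (array([0.42579585, 0.09275989, 1.19689212]), array([ 0.04692386,  0.02696596, -0.99869623]))
stone_dish [(0.86, 243.1, 267.6), (0.81, 283.3, 255.2), (0.66, 323.4, 284.4), (0.62, 342.0, 214.7)]
empty_dish [(0.67, 285.8, 193.6)]
seat [(0.84, 409.2, 205.3)]
tab [(0.58, 448.7, 211.6), (0.17, 408.4, 202.6)]
light_stage [(0.92, 423.7, 213.2)]
tweezers [(0.67, 283.9, 220.0)]
loupe [(0.54, 221.9, 229.4)]
side (array([0.32954483, 0.78042742, 0.56376087]), array([ 0.19000769, -0.78351351, -0.59164517]))
stone_dish [(0.94, 300.7, 248.7), (0.78, 329.0, 304.7), (0.68, 341.7, 268.0), (0.65, 340.2, 349.3)]
empty_dish [(0.91, 252.0, 291.6)]
seat [(0.58, 306.6, 192.3)]
tab [(0.69, 331.5, 163.9), (0.46, 328.9, 303.5), (0.39, 323.8, 205.9)]
light_stage [(0.83, 323.5, 202.7)]
tweezers [(0.77, 288.0, 303.0)]
loupe [(0.62, 268.6, 362.5)]
{'time': 0.8, 'qpos': array([-1.47752650e+00,  5.27465826e-01,  1.43272375e+00,  1.02529574e-05,
        1.18141086e+00, -1.78507326e-01]), 'dq': array([-1.72970376e-03, -1.44745728e-03, -8.18174605e-04, -9.56804995e-04,
       -1.37166703e-03, -5.39760533e-05]), 'joint_torque': array([ 2.51610272e-04, -4.42248023e+01, -1.78413445e+01, -2.48982333e-04,
        7.16500799e-04,  5.35641846e-06]), 'ee_pos': array([ 0.16780061, -0.60201498,  0.23132384]), 'eef_rot': array([-6.07469133e-06,  7.96379317e-01, -6.04797473e-01,  8.60955310e-07]), 'wrist_force': array([-4.04278199e-02,  5.81885408e-04, -6.36874193e-01]), 'moment': array([ 0.07003797, -0.03095654,  0.02476603]), 'width': 0.08514643872030811}
```

View pics/top0.png

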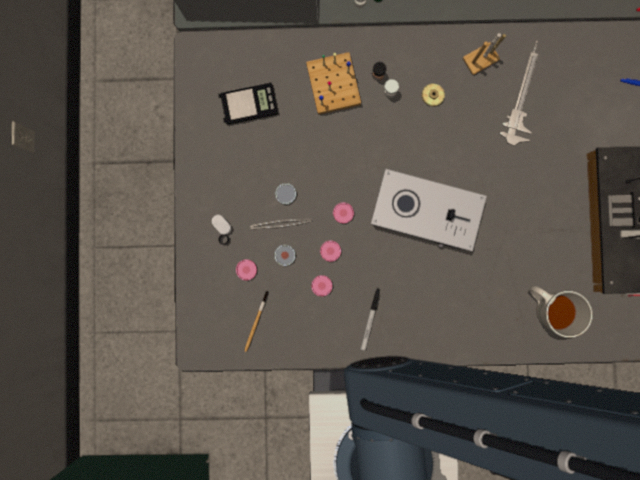

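View pics/side0.png

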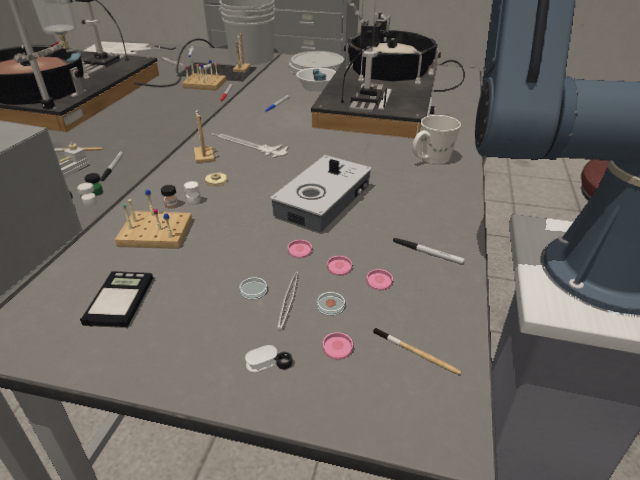

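Run:
```python
import cv2
a=cv2.imread('pics/top0.png')[170:310,200:400];cv2.imwrite('pics/t1.png',cv2.resize(a,(800,560),interpolation=cv2.INTER_CUBIC))
a=cv2.imread('pics/side0.png')[230:380,230:380];cv2.imwrite('pics/s1.png',cv2.resize(a,(600,600),interpolation=cv2.INTER_CUBIC))
a=cv2.imread('pics/top0.png')[170:260,370:490];cv2.imwrite('pics/t2.png',cv2.resize(a,(720,540),interpolation=cv2.INTER_CUBIC))
```

```text
(no output)
```

View pics/t1.png

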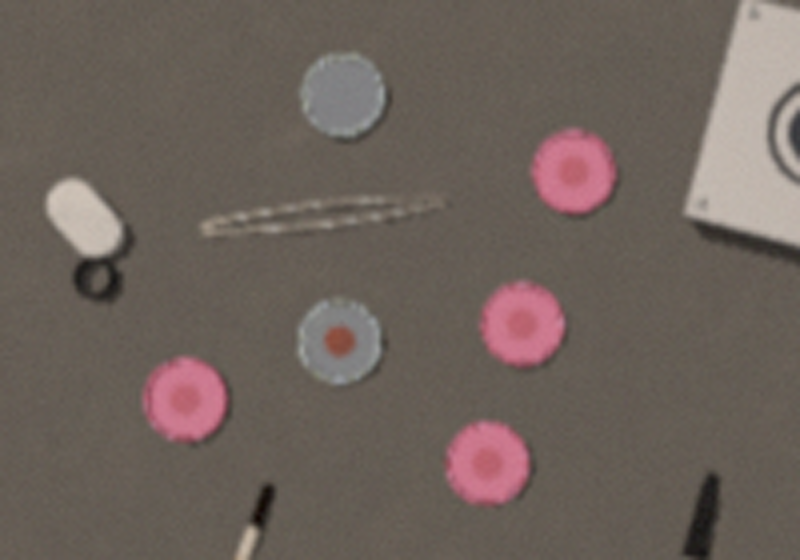

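View pics/s1.png

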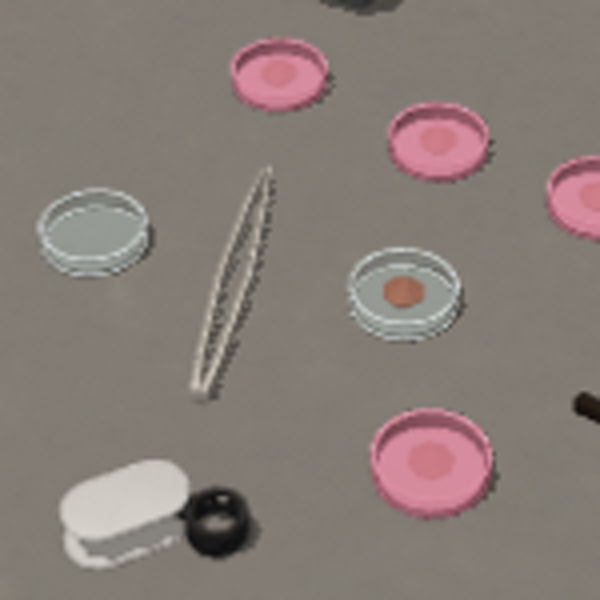

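View pics/t2.png

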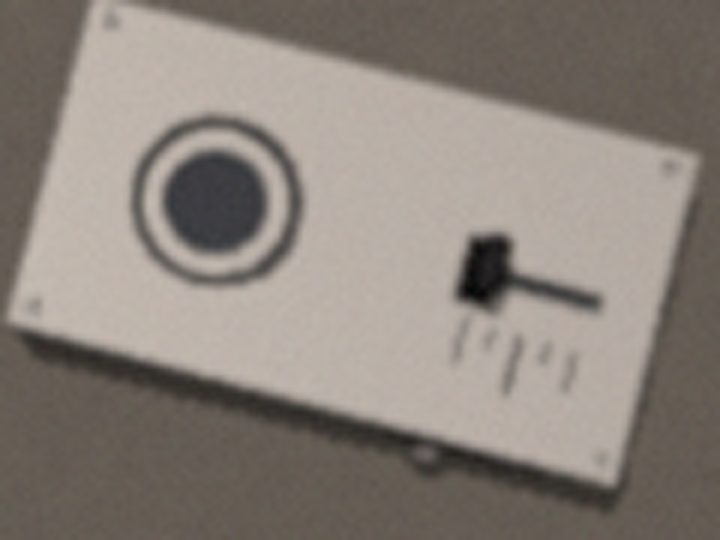

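Run:
```python
from h import *
cv2.imwrite('pics/s2.png',cv2.resize(cv2.imread('pics/side0.png')[150:235,265:380],(800,591),interpolation=cv2.INTER_CUBIC))
# top dish: threshold by edges
T=cv2.imread('pics/top0.png');S=cv2.imread('pics/side0.png')
# corners of light deck top
cs=[(700/6+370,155/6+170),(617/6+370,487/6+170),(8/6+370,320/6+170)]
C=[onz('top',*c,0.05) for c in cs]
for c in C: print('corner',c)
a=C[1]-C[2]; print('len',np.linalg.norm(a),np.linalg.norm(C[0]-C[1]),'yaw(-y dir)',np.degrees(np.arctan2(a[1],a[0])))
print('center',(C[0]+C[2])/2)
print('seat ring',onz('top',217/6+370,200/6+170,.0535),onz('side',306.6,192.3,.05))
print('stone stone top',onz('top',285,255.3,.011),onz('side',230+405/4,230+291/4,.011))
print('rim side',onz('side',230+405/4,230+284/4,.010))
print('empty',onz('top',285.8,193.8,.01))
print('tab top',onz('top',370+485/6,170+268/6,.075),onz('side',333,163,.0805))
```

```text
corner [ 0.56449829 -0.23008672  0.05      ]
corner [ 0.44849575 -0.19650529  0.05      ]
corner [0.51220129 0.01485672 0.05      ]
len 0.22075392522659132 0.1207654835199328 yaw(-y dir) -106.77306415613124
center [ 0.53834979 -0.107615    0.05      ]
seat ring [ 0.55230986 -0.05926202  0.0535    ] [ 0.56029762 -0.05187742  0.05      ]
stone stone top [0.45005091 0.20163753 0.011     ] [0.4482433  0.20992174 0.011     ]
rim side [0.4493684  0.20490827 0.01      ]
empty [0.58458014 0.19738406 0.01      ]
tab top [ 0.52425346 -0.14765956  0.075     ] [ 0.5243081  -0.13233746  0.0805    ]
```

View pics/s2.png

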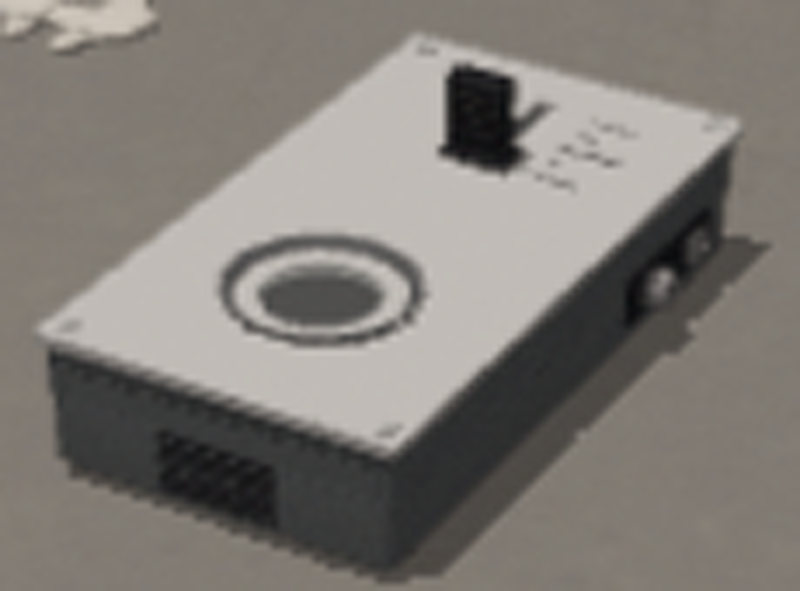

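```bash
python3 - <<'E'
from h import *
def tri(a,b):
    (c1,d1),(c2,d2)=pix2ray('top',*a),pix2ray('side',*b)
    A=np.stack([d1,-d2],1);s=np.linalg.lstsq(A,c2-c1,rcond=None)[0]
    p,q=c1+d1*s[0],c2+d2*s[1];return (p+q)/2,np.linalg.norm(p-q)
f=800/115
print('seat',onz('side',265+322/f,150+290/f,.0525),tri((370+217/6,170+200/6),(265+322/f,150+290/f)))
print('stone',tri((285,255.3),(230+405/4,230+291/4)))
for n,c in zip(['ne','se','sw'],[((700/6+370,155/6+170),(265+418/f,150+35/f)),((617/6+370,487/6+170),(265+742/f,150+127/f)),((8/6+370,320/6+170),(265+390/f,150+455/f))]): print(n,tri(*c))
for p in [(331,251),(322,285.5),(246,270),(343,212)]: print('pink',onz('top',*p,.01))
print('tabtop side ', onz('side',265+482/f,150+72/f,.0805))
E
python3 -m creep '[{"gripper":62,"slide":[2,2.0,0],"twist":-1},{"gripper":62,"slide":[4,4,0],"twist":-2},{"gripper":62,"slide":[6,6,0],"twist":-3},{"gripper":62,"slide":[8,8,0],"twist":-4},{"gripper":62,"slide":[10,10,0],"twist":-5},{"gripper":62,"slide":[12,12,0],"twist":-5.4},{"gripper":62,"slide":[13,14,0],"twist":-5.4},{"gripper":62,"slide":[13,16,0],"twist":-5.4},{"gripper":62,"slide":[13,16,0],"twist":-5.4}]' 40
```

```text
seat [ 0.550634   -0.05255511  0.0525    ] (array([ 0.55277826, -0.06003713,  0.04790027]), np.float64(0.0003075131308360886))
stone (array([0.45002047, 0.2022868 , 0.00357864]), np.float64(0.000369842408314585))
ne (array([ 0.56480547, -0.23119586,  0.04616011]), np.float64(0.0003187361714720121))
se (array([ 0.44938565, -0.19780644,  0.04442825]), np.float64(0.0015729607870862707))
sw (array([0.51313169, 0.01455109, 0.04411467]), np.float64(0.0009902081841152474))
pink [0.45704599 0.10142991 0.01      ]
pink [0.382715   0.12271315 0.01      ]
pink [0.4201025  0.28731257 0.01      ]
pink [0.5415074  0.07323174 0.01      ]
tabtop side  [ 0.52432459 -0.14481287  0.0805    ]
time: 1.92
ee_pos: [0.4932, -0.1985, 0.2313]
eef_rot: [0.0, -0.598, 0.802, 0.001]
wrist_force: [-0.4, -0.2, -0.1]
width: 0.0622
```

```bash
python3 -m creep '[{"gripper":62,"slide":[0,2.3,0],"twist":0},{"gripper":62,"slide":[0,4.6,0],"twist":0},{"gripper":62,"slide":[0,6.9,0],"twist":0},{"gripper":62,"slide":[-0.5,9.2,0],"twist":0},{"gripper":62,"slide":[-1,11.5,0],"twist":0},{"gripper":62,"slide":[-1.5,13.8,0],"twist":0},{"gripper":62,"slide":[-1.73,16.1,0],"twist":0},{"gripper":62,"slide":[-1.73,16.1,-2.3],"twist":0},{"gripper":62,"slide":[-1.73,16.1,-4.6],"twist":0},{"gripper":62,"slide":[-1.73,16.1,-6.85],"twist":0},{"gripper":62,"slide":[-1.73,16.1,-6.85],"twist":0}]' 40
python3 - <<'E'
from h import *
a=viewer.camera('side');b=viewer.camera('top')
p=state()['ee_pos'];print(p)
u=proj('side',[p])[0];print(u)
x,y=int(u[0])-60,int(u[1])-50
c=cv2.resize(a[y:y+110,x:x+120],(720,660),interpolation=cv2.INTER_CUBIC)
for i,q in enumerate([p,p+[-.287*.031,-.958*.031,0],p-[-.287*.031,-.958*.031,0]]):
    w=proj('side',[q])[0];cv2.circle(c,(int((w[0]-x+.5)*6),int((w[1]-y+.5)*6)),3,(0,255,0),-1)
cv2.imwrite('pics/s3.png',c[:600])
u=proj('top',[p])[0];print(u);x,y=int(u[0])-60,int(u[1])-50
c=cv2.resize(b[y:y+100,x:x+120],(720,600),interpolation=cv2.INTER_CUBIC)
cv2.circle(c,(int((u[0]-x+.5)*6),int((u[1]-y+.5)*6)),3,(0,255,0),-1)
cv2.imwrite('pics/t3.png',c)
E
```

```text
time: 3.3
ee_pos: [0.4461, 0.1998, 0.056]
eef_rot: [-0.005, -0.596, 0.803, 0.002]
wrist_force: [-0.5, 0.0, 0.1]
width: 0.062
[0.45015496 0.20056456 0.0607601 ]
[332.04990954 275.32388977]
[283.31408279 254.80112949]
```

View pics/s3.png

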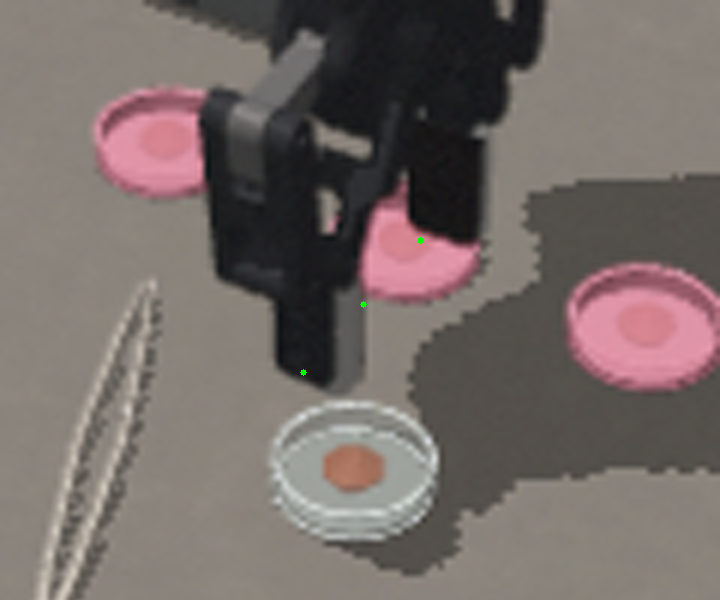

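View pics/t3.png

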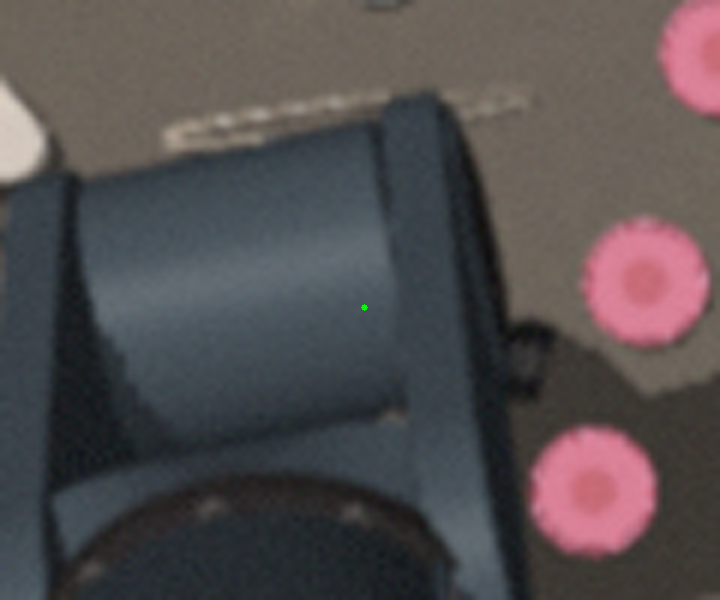

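```bash
python3 -m creep '[{"gripper":62,"slide":[0,0,-1],"twist":0},{"gripper":62,"slide":[0,0,-1.8],"twist":0},{"gripper":62,"slide":[0,0,-1.8],"twist":0},{"gripper":62,"slide":[0,0,-1.8],"twist":0}]'
cat > look.py <<'E'
import sys
from h import *
n=sys.argv[1];f=5;dy=int(sys.argv[2]) if len(sys.argv)>2 else -60
a=viewer.camera('side')
p=state()['ee_pos'];print(p,state()['wrist_force'],state()['width'])
u=proj('side',[p])[0];x,y=int(u[0])-70,int(u[1])+dy
c=cv2.resize(a[y:y+115,x:x+140],(700,575),interpolation=cv2.INTER_CUBIC)
w=u;cv2.circle(c,(int((w[0]-x+.5)*f),int((w[1]-y+.5)*f)),3,(0,255,0),-1)
print(x,y);cv2.imwrite(f'pics/{n}.png',c)
E
python3 look.py s4
```

```text
time: 3.9
ee_pos: [0.4514, 0.2008, 0.0176]
eef_rot: [0.002, -0.596, 0.803, -0.001]
wrist_force: [-0.1, 0.6, 0.7]
width: 0.0618
[0.45118719 0.20080547 0.01732065] [0.54003616 0.14465769 0.55740861] 0.06204622400280113
260 235
```

View pics/s4.png

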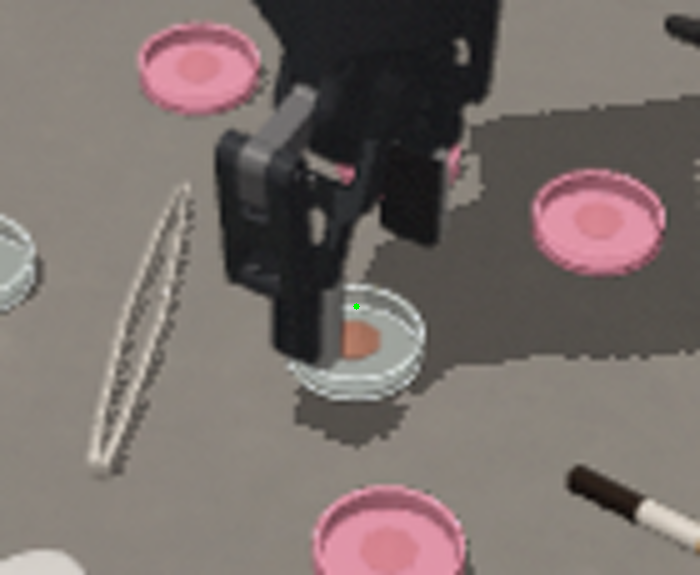

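```bash
python3 -m creep '[{"gripper":62,"slide":[0,0.08,-0.3],"twist":0},{"gripper":62,"slide":[0,0.08,-0.54],"twist":0},{"gripper":62,"slide":[0,0.08,-0.54],"twist":0},{"gripper":62,"slide":[0,0.08,-0.54],"twist":0}]'
python3 look.py s5
python3 -m creep '[{"gripper":50,"slide":[0,0,0],"twist":0},{"gripper":46,"slide":[0,0,0],"twist":0},{"gripper":42,"slide":[0,0,0],"twist":0},{"gripper":40,"slide":[0,0,0],"twist":0},{"gripper":40,"slide":[0,0,0],"twist":0},{"gripper":40,"slide":[0,0,0],"twist":0}]' 30
python3 look.py s6
```

```text
time: 4.45
ee_pos: [0.4494, 0.2024, 0.0013]
eef_rot: [-0.0, -0.596, 0.803, 0.0]
wrist_force: [0.6, 0.2, -0.4]
width: 0.0618
[0.44949208 0.2024568  0.00140303] [ 0.29483362 -0.24026577 -0.03690891] 0.06199558978065079
261 243
time: 5.25
ee_pos: [0.4497, 0.2025, 0.0019]
eef_rot: [0.0, -0.596, 0.803, -0.0]
wrist_force: [0.3, -0.1, 5.2]
width: 0.0427
[0.44971395 0.2025057  0.00191763] [-0.6964199   0.52337528  5.2698638 ] 0.04260744947288421
261 243
```

View pics/s6.png

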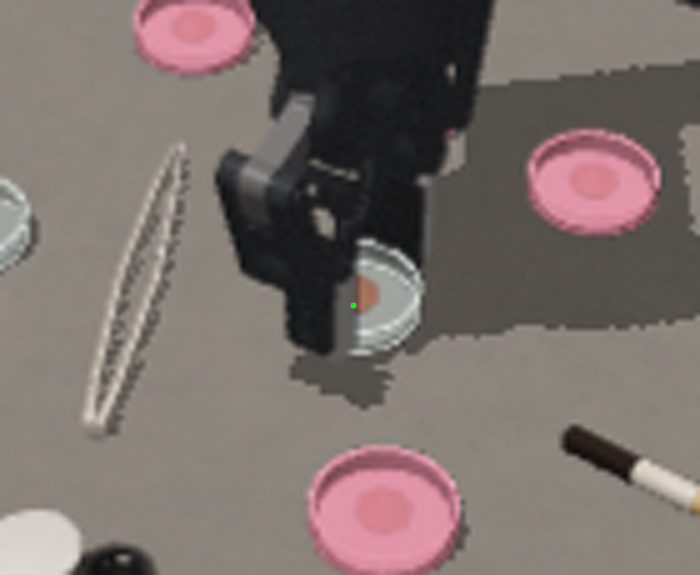

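Run:
```python
from h import *
p=state()['ee_pos'];a=np.array([.287,.958,0]);b=np.array([-.958,.287,0])
for z in (0,.002,.004,.006):
    for r,s in ((.0215,.011),(.036,.011),(.036,-.011)):
        q=p+a*r+b*s;q[2]=z;w=proj('side',[q])[0];print(z,r,s,((w-[261,243]+.5)*5).round())
c=cv2.imread('pics/s6.png')[220:370,260:440];cv2.imwrite('pics/s6z.png',cv2.resize(c,(720,600),interpolation=cv2.INTER_CUBIC))
```

```text
0 0.0215 0.011 [350. 362.]
0 0.036 0.011 [328. 391.]
0 0.036 -0.011 [268. 365.]
0.002 0.0215 0.011 [351. 358.]
0.002 0.036 0.011 [328. 386.]
0.002 0.036 -0.011 [268. 360.]
0.004 0.0215 0.011 [351. 353.]
0.004 0.036 0.011 [328. 382.]
0.004 0.036 -0.011 [268. 356.]
0.006 0.0215 0.011 [351. 349.]
0.006 0.036 0.011 [328. 377.]
0.006 0.036 -0.011 [268. 351.]
```

View pics/s6z.png

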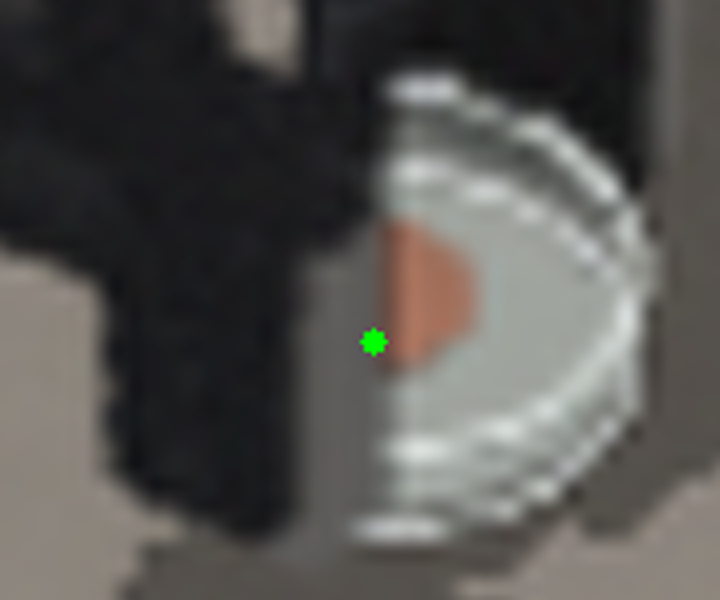

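```bash
python3 -m creep '[{"gripper":40,"slide":[0,0,0.5],"twist":0},{"gripper":40,"slide":[0,0,1.2],"twist":0},{"gripper":40,"slide":[0,0,1.2],"twist":0},{"gripper":40,"slide":[0,0,1.2],"twist":0}]'
python3 look.py s7
python3 - <<'E'
import cv2
c=cv2.imread('pics/s7.png')[180:410,200:476];cv2.imwrite('pics/s7z.png',cv2.resize(c,(720,600),interpolation=cv2.INTER_CUBIC))
E
```

```text
time: 5.8
ee_pos: [0.4495, 0.2025, 0.0315]
eef_rot: [-0.0, -0.596, 0.803, 0.0]
wrist_force: [0.1, 0.0, -0.6]
width: 0.0426
[0.44931979 0.20240541 0.03127303] [ 0.13114592 -1.0077859  -0.25410848] 0.04242913686857909
261 230
```

View pics/s7z.png

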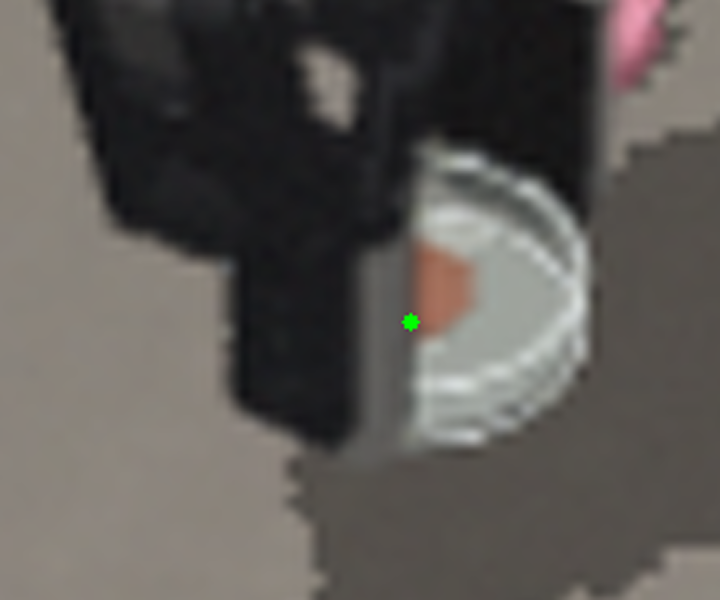

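Run:
```python
from h import *
p=state()['ee_pos'];a=np.array([.287,.958,0]);b=np.array([-.958,.287,0])
f=lambda q:(((proj('side',[q])[0]-[261,230]+.5)*5-[200,180])*720/276).round()
for z in (.027,.029,.031,.033,.035):
  t=np.linspace(0,6.28,100)
  ring=np.array([f(np.array([p[0]+.0225*np.cos(k),p[1]+.0225*np.sin(k),z])) for k in t])
  i=ring[:,1].argmax()
  print(z,'ring low',ring[i],'right',ring[:,0].max(),'corner in',f(np.r_[(p+a*.0215+b*.011)[:2],z]),'out10',f(np.r_[(p+a*.0315+b*.011)[:2],z]))
```

```text
0.027 ring low [405. 475.] right 592.0 corner in [400. 484.] out10 [359. 534.]
0.029 ring low [406. 463.] right 592.0 corner in [401. 472.] out10 [359. 522.]
0.031 ring low [394. 450.] right 593.0 corner in [401. 460.] out10 [360. 510.]
0.033 ring low [406. 438.] right 593.0 corner in [401. 447.] out10 [360. 497.]
0.035 ring low [407. 426.] right 594.0 corner in [402. 435.] out10 [360. 485.]
```

```bash
python3 -m creep '[{"gripper":40,"slide":[0,0,-0.6],"twist":0},{"gripper":40,"slide":[0,0,-1.1],"twist":0},{"gripper":40,"slide":[0,0,-1.18],"twist":0},{"gripper":40,"slide":[0,0,-1.18],"twist":0},{"gripper":56,"slide":[0,0,-1.18],"twist":0},{"gripper":56,"slide":[0,0,-1.18],"twist":0},{"gripper":56,"slide":[0,0,-1.03],"twist":0},{"gripper":56,"slide":[0,0,-1.03],"twist":0}]'
python3 look.py s8
python3 -m creep '[{"gripper":48,"slide":[0,0,0],"twist":0},{"gripper":45,"slide":[0,0,0],"twist":0},{"gripper":42,"slide":[0,0,0],"twist":0},{"gripper":40,"slide":[0,0,0],"twist":0},{"gripper":40,"slide":[0,0,0],"twist":0}]' 30
python3 look.py s9
python3 -m creep '[{"gripper":40,"slide":[0,0,0.5],"twist":0},{"gripper":40,"slide":[0,0,1.2],"twist":0},{"gripper":40,"slide":[0,0,1.2],"twist":0},{"gripper":40,"slide":[0,0,1.2],"twist":0}]'
python3 look.py s10
python3 - <<'E'
import cv2
c=cv2.imread('pics/s10.png')[180:410,200:476];cv2.imwrite('pics/s10z.png',cv2.resize(c,(720,600),interpolation=cv2.INTER_CUBIC))
E
```

```text
time: 6.85
ee_pos: [0.4498, 0.2025, 0.006]
eef_rot: [0.0, -0.596, 0.803, -0.0]
wrist_force: [-0.2, 0.3, -0.2]
width: 0.0561
[0.44971518 0.20248138 0.00599035] [ 0.33405801 -0.30116147  0.47610749] 0.05620633948116946
261 241
time: 7.52
ee_pos: [0.4495, 0.2025, 0.0061]
eef_rot: [0.0, -0.596, 0.803, -0.0]
wrist_force: [-0.7, 0.1, 5.2]
width: 0.042
[0.44955634 0.20248007 0.00611289] [-1.4132141  -0.37103657  4.6589365 ] 0.04206410219229568
261 241
time: 8.07
ee_pos: [0.4495, 0.2025, 0.0358]
eef_rot: [0.0, -0.596, 0.803, -0.0]
wrist_force: [-0.3, -0.3, -0.2]
width: 0.0418
[0.44931808 0.20240161 0.03553313] [0.00620184 0.55548376 0.18948015] 0.04190915551888803
261 228
```

View pics/s10z.png

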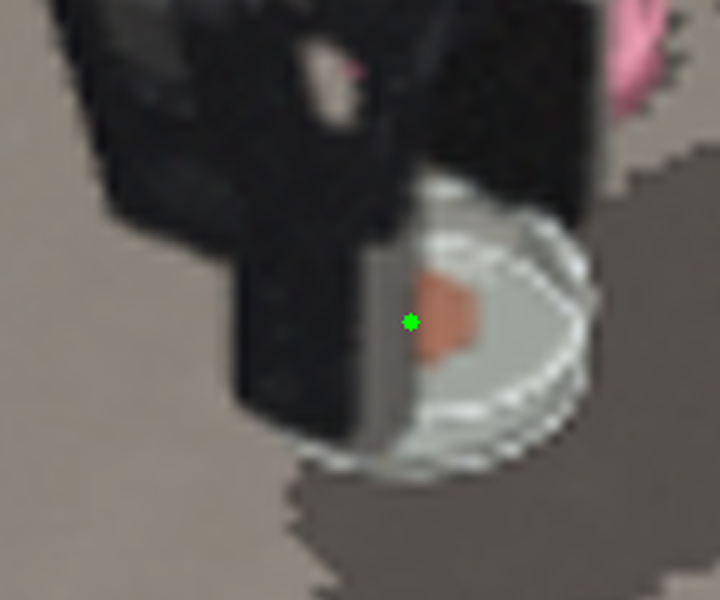

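View pics/s8.png

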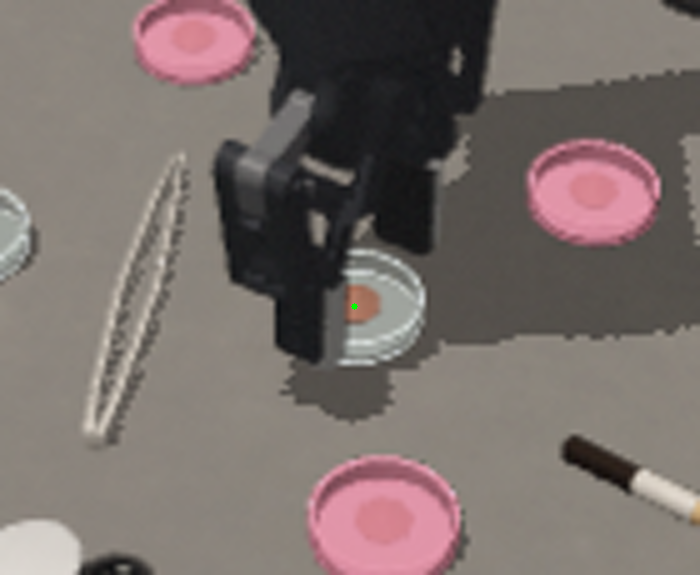

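```bash
python3 -m creep '[{"gripper":40,"slide":[0,0,1],"twist":0},{"gripper":40,"slide":[0.2,-0.6,2],"twist":0},{"gripper":40,"slide":[0.6,-1.6,2],"twist":0},{"gripper":40,"slide":[1.1,-2.8,2],"twist":0},{"gripper":40,"slide":[1.6,-4,2],"twist":0},{"gripper":40,"slide":[2.1,-5.2,2],"twist":0},{"gripper":40,"slide":[2.6,-6.5,2],"twist":0},{"gripper":40,"slide":[3.1,-7.8,2],"twist":0},{"gripper":40,"slide":[3.6,-9,2],"twist":0},{"gripper":40,"slide":[4,-10,2],"twist":0},{"gripper":40,"slide":[4.1,-10.44,1.8],"twist":0},{"gripper":40,"slide":[4.1,-10.44,1.6],"twist":0}]'
python3 -m creep '[{"gripper":40,"slide":[0,0,0],"twist":0},{"gripper":40,"slide":[0,0,0],"twist":0}]'
python3 look.py s11
python3 - <<'E'
from h import *
p=state()['ee_pos'];b=viewer.camera('top')
cv2.imwrite('pics/t11.png',cv2.resize(b[160:260,350:490],(700,500),interpolation=cv2.INTER_CUBIC))
E
```

```text
time: 9.62
ee_pos: [0.5514, -0.0586, 0.0749]
eef_rot: [-0.0, -0.596, 0.803, 0.001]
wrist_force: [0.0, -0.5, -0.4]
width: 0.0419
time: 9.88
ee_pos: [0.5514, -0.0574, 0.0756]
eef_rot: [-0.0, -0.597, 0.803, 0.001]
wrist_force: [0.1, 0.6, -0.4]
width: 0.0419
[ 0.55170708 -0.05755754  0.07580369] [0.32659043 0.06431291 0.76068112] 0.04174834522928362
241 120
```

View pics/s11.png

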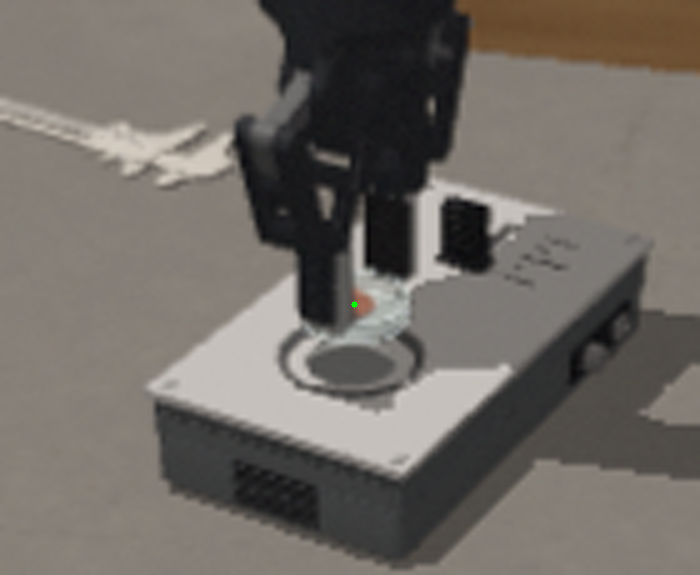

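View pics/t11.png

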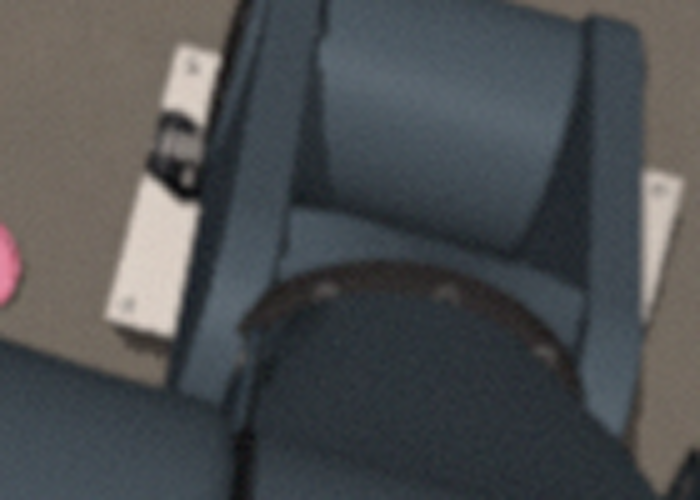

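```bash
cat > ov.py <<'E'
import sys
from h import *
n=sys.argv[1];sx,sy=float(sys.argv[2]),float(sys.argv[3]);h=float(sys.argv[4])
a=viewer.camera('side');p=state()['ee_pos']
x0,y0=285,160;f=10
c=cv2.resize(a[y0:y0+60,x0:x0+70],(700,600),interpolation=cv2.INTER_CUBIC)
def ring(cx,cy,z,r,col):
    t=np.linspace(0,2*np.pi,80);P=np.c_[cx+r*np.cos(t),cy+r*np.sin(t),0*t+z]
    w=((proj('side',P)-[x0,y0]+.5)*f).astype(int)
    for q in w: cv2.circle(c,tuple(int(v) for v in q),1,col,-1)
ring(p[0],p[1],p[2]-h,.0225,(0,255,0));ring(p[0],p[1],p[2]-h+.01,.0225,(0,255,0))
ring(sx,sy,.0535,.031,(0,0,255));ring(sx,sy,.05,.019,(0,0,255))
cv2.imwrite(f'pics/{n}.png',c)
E
python3 ov.py o1 .552 -.0585 .0061
```

```text
(no output)
```

View pics/o1.png

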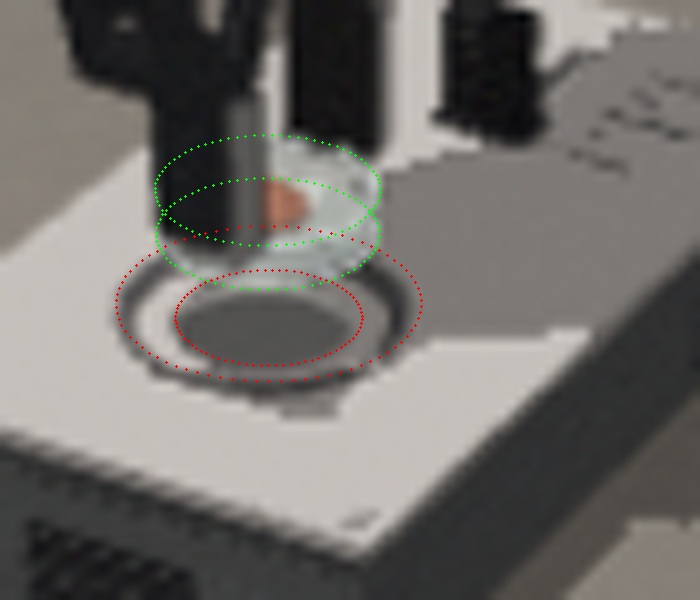

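Run:
```python
from h import *
def ov(cam,img,x0,y0,f,w,h,rings,out,crop=True):
    c=cv2.resize(img[y0:y0+h,x0:x0+w],(w*f,h*f),interpolation=cv2.INTER_CUBIC) if crop else img
    for cx,cy,z,r,col in rings:
        t=np.linspace(0,2*np.pi,80);P=np.c_[cx+r*np.cos(t),cy+r*np.sin(t),0*t+z]
        for q in ((proj(cam,P)-[x0,y0]+.5)*f).astype(int): cv2.circle(c,tuple(int(v) for v in q),1,col,-1)
    cv2.imwrite(out,c)
G=(0,255,0);R=(0,0,255)
s0=cv2.imread('pics/side0.png');t0=cv2.imread('pics/top0.png')
D=[(.4497,.2025,z,.0225,G) for z in(0,.01)]
ov('side',cv2.imread('pics/s8.png'),261,241,5,0,0,D,'pics/c1.png',False)
S=[(.552,-.0585,.0535,.031,R),(.552,-.0585,.05,.019,R)]
S2=[(.5535,-.0535,.0535,.031,G),(.5535,-.0535,.05,.019,G)]
ov('side',s0,285,160,10,60,55,S+S2,'pics/c2.png')
ov('top',t0,380,180,10,55,50,S+S2,'pics/c3.png')
ov('top',t0,260,230,10,55,50,D,'pics/c4.png')
a=cv2.imread('pics/c1.png')[200:420,230:480]
b=[cv2.resize(cv2.imread(f'pics/c{i}.png'),(400,300)) for i in(2,3,4)]
a=cv2.resize(a,(400,300))
cv2.imwrite('pics/c.png',np.vstack([np.hstack([a,b[0]]),np.hstack(b[1:])]))
```

```text
(no output)
```

View pics/c.png

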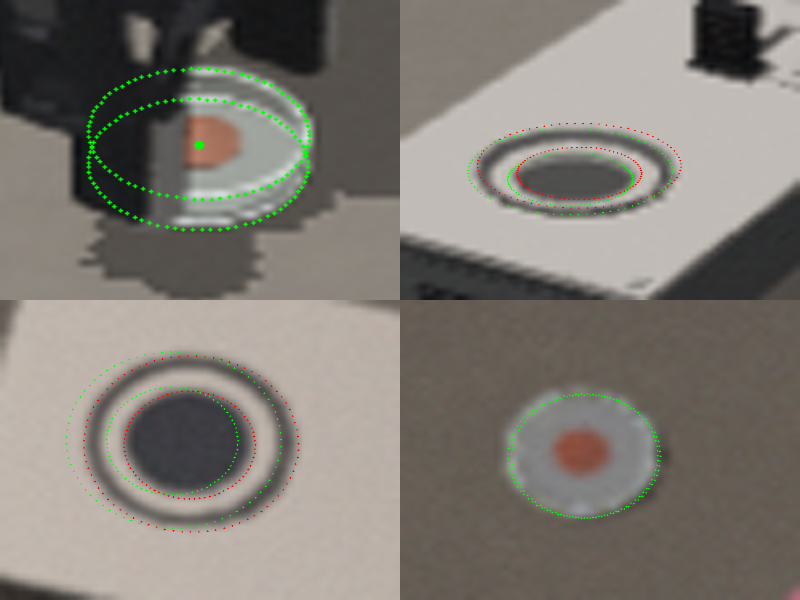

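```bash
python3 -m creep '[{"gripper":40,"slide":[0.04,0.04,-0.2],"twist":0},{"gripper":40,"slide":[0.04,0.04,-0.4],"twist":0},{"gripper":40,"slide":[0.04,0.04,-0.55],"twist":0},{"gripper":40,"slide":[0.04,0.04,-0.65],"twist":0},{"gripper":40,"slide":[0.04,0.04,-0.75],"twist":0},{"gripper":40,"slide":[0.04,0.04,-0.75],"twist":0},{"gripper":40,"slide":[0.04,0.04,-0.75],"twist":0}]'
python3 ov.py o2 .5527 -.0565 .0061; python3 -c "
from h import *
print(state()['ee_pos'],state()['wrist_force'])"
```

```text
time: 10.9
ee_pos: [0.5531, -0.0576, 0.0571]
eef_rot: [0.0, -0.596, 0.803, -0.0]
wrist_force: [0.2, 0.0, 0.1]
width: 0.0424
[ 0.55317324 -0.05756658  0.05717342] [ 0.01473606 -0.11179334  0.34054272]
```

View pics/o2.png

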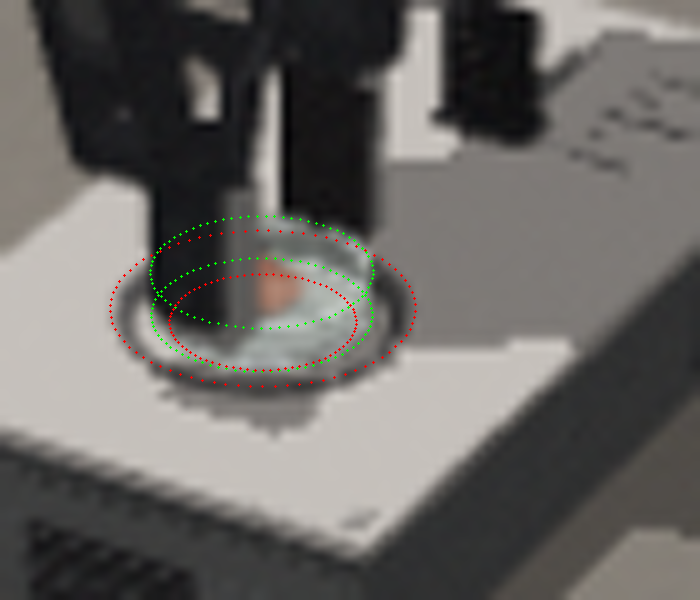

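```bash
python3 -m creep '[{"gripper":40,"slide":[0,0,-0.03],"twist":0},{"gripper":40,"slide":[0,0,-0.03],"twist":0}]'; python3 -m creep '[{"gripper":40,"slide":[0,0,-0.03],"twist":0},{"gripper":40,"slide":[0,0,-0.03],"twist":0}]'
```

```text
time: 11.2
ee_pos: [0.5531, -0.0575, 0.0563]
eef_rot: [0.0, -0.596, 0.803, -0.0]
wrist_force: [0.6, -0.8, -0.9]
width: 0.0419
time: 11.45
ee_pos: [0.5531, -0.0575, 0.0562]
eef_rot: [0.0, -0.596, 0.803, -0.0]
wrist_force: [-0.8, 0.7, 4.5]
width: 0.042
```

```bash
python3 -m creep '[{"gripper":44,"slide":[0,0,0],"twist":0},{"gripper":48,"slide":[0,0,0],"twist":0},{"gripper":52,"slide":[0,0,0],"twist":0},{"gripper":56,"slide":[0,0,0],"twist":0},{"gripper":60,"slide":[0,0,0],"twist":0},{"gripper":60,"slide":[0,0,0.6],"twist":0},{"gripper":60,"slide":[0,0,1.6],"twist":0},{"gripper":60,"slide":[0,0,3],"twist":0},{"gripper":60,"slide":[0,0,3],"twist":0}]'
python3 - <<'E'
from h import *
a=viewer.camera('side')
cv2.imwrite('pics/s12.png',cv2.resize(a[140:230,270:390],(720,540),interpolation=cv2.INTER_CUBIC))
E
```

```text
time: 12.58
ee_pos: [0.5553, -0.0582, 0.1341]
eef_rot: [0.002, -0.596, 0.803, -0.003]
wrist_force: [0.5, 0.6, -0.6]
width: 0.0601
```

View pics/s12.png

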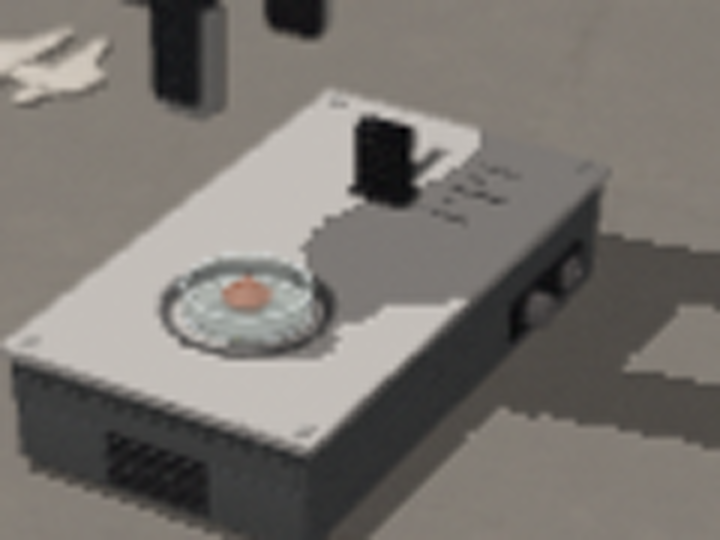

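Run:
```python
from h import *
a=viewer.camera('side');x0,y0,f=285,160,12
for k,(X,Y) in enumerate([(.5531,-.0575)]):
    c=cv2.resize(a[y0:y0+50,x0:x0+60],(720,600),interpolation=cv2.INTER_CUBIC)
    for z in (.05,.06):
        t=np.linspace(0,2*np.pi,80);P=np.c_[X+.0225*np.cos(t),Y+.0225*np.sin(t),0*t+z]
        for q in ((proj('side',P)-[x0,y0]+.5)*f).astype(int): cv2.circle(c,tuple(int(v) for v in q),1,(0,255,0),-1)
    cv2.imwrite('pics/o3.png',c)
```

```text
(no output)
```

View pics/o3.png

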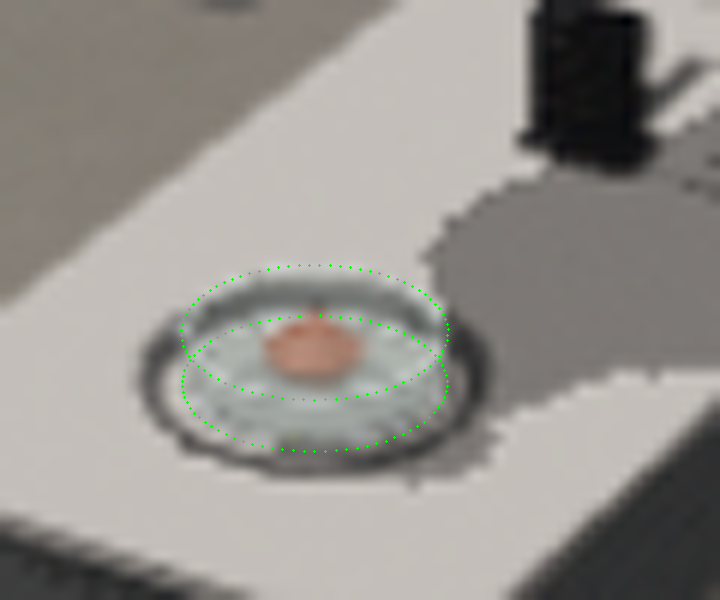

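```bash
python3 -m creep '[{"gripper":40,"slide":[-0.3,-1,0],"twist":0},{"gripper":40,"slide":[-0.7,-2.3,0],"twist":0},{"gripper":40,"slide":[-1.1,-3.63,0],"twist":0},{"gripper":40,"slide":[-1.1,-3.63,-0.8],"twist":0},{"gripper":40,"slide":[-1.1,-3.63,-1.2],"twist":0},{"gripper":40,"slide":[-1.1,-3.63,-1.2],"twist":0},{"gripper":40,"slide":[-1.1,-3.63,-1.2],"twist":0}]'
python3 look.py s13
```

```text
time: 13.55
ee_pos: [0.5258, -0.1479, 0.1006]
eef_rot: [0.0, -0.596, 0.803, 0.0]
wrist_force: [0.0, 0.1, 0.1]
width: 0.0399
[ 0.52593722 -0.14795328  0.10086691] [0.29242558 0.06416715 0.01123188] 0.039924976016830344
264 90
```

View pics/s13.png

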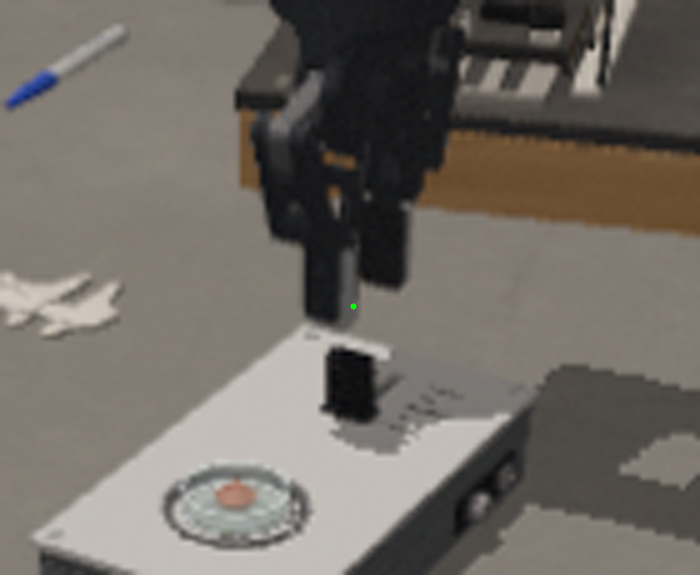

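```bash
python3 -m creep '[{"gripper":40,"slide":[0,0,-0.5],"twist":0},{"gripper":40,"slide":[0,0,-0.9],"twist":0},{"gripper":40,"slide":[0,0,-1.1],"twist":0},{"gripper":40,"slide":[0,0,-1.1],"twist":0}]'
python3 look.py s14
```

```text
time: 14.1
ee_pos: [0.5252, -0.1481, 0.0724]
eef_rot: [-0.0, -0.596, 0.803, 0.001]
wrist_force: [0.6, 0.2, 0.1]
width: 0.0404
[ 0.52544486 -0.14823877  0.07273604] [ 0.13669386 -0.60496016 -0.24746698] 0.03988818451882868
264 102
```

View pics/s14.png

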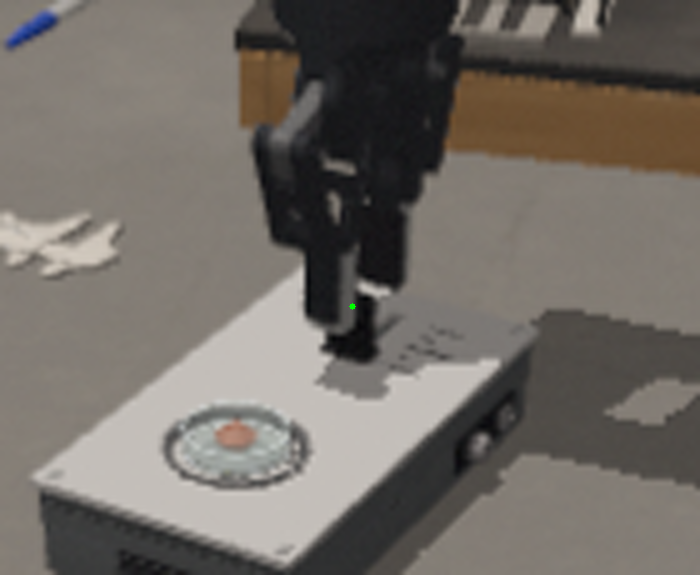

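```bash
python3 -m creep '[{"gripper":40,"slide":[0,0,-0.3],"twist":0},{"gripper":40,"slide":[0,0,-0.5],"twist":0},{"gripper":40,"slide":[0,0,-0.5],"twist":0}]'
python3 -m creep '[{"gripper":24,"slide":[0,0,0],"twist":0},{"gripper":14,"slide":[0,0,0],"twist":0},{"gripper":8,"slide":[0,0,0],"twist":0},{"gripper":5,"slide":[0,0,0],"twist":0},{"gripper":5,"slide":[0,0,0],"twist":0},{"gripper":5,"slide":[0,0,0],"twist":0}]' 50
python3 look.py s15
```

```text
time: 14.52
ee_pos: [0.5253, -0.1481, 0.0601]
eef_rot: [-0.0, -0.596, 0.803, 0.0]
wrist_force: [-0.5, -0.3, -0.2]
width: 0.04
time: 15.28
ee_pos: [0.5257, -0.1482, 0.0608]
eef_rot: [0.0, -0.596, 0.803, -0.0]
wrist_force: [0.1, 3.1, 4.1]
width: 0.0091
[ 0.52574389 -0.1481833   0.06085317] [0.14042295 2.43058034 5.32959763] 0.008571814000509357
263 107
```

View pics/s15.png

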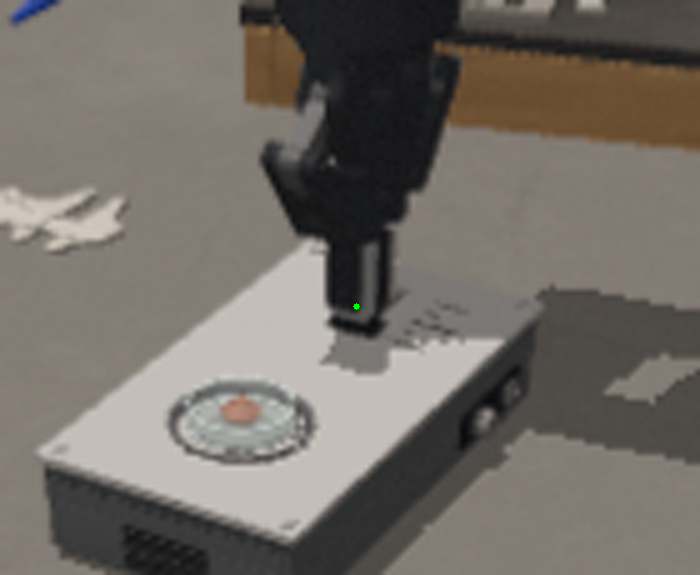

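```bash
python3 -m creep '[{"gripper":5,"slide":[-0.04,-0.13,0],"twist":0},{"gripper":5,"slide":[-0.08,-0.26,0],"twist":0},{"gripper":5,"slide":[-0.12,-0.4,0],"twist":0},{"gripper":5,"slide":[-0.16,-0.53,0],"twist":0},{"gripper":5,"slide":[-0.2,-0.66,0],"twist":0},{"gripper":5,"slide":[-0.23,-0.77,0],"twist":0},{"gripper":5,"slide":[-0.23,-0.77,0],"twist":0},{"gripper":5,"slide":[-0.23,-0.77,0],"twist":0}]' 60
python3 look.py s16
python3 - <<'E'
from h import *
f=[state()['wrist_force']]
for i in range(6): viewer.camera('side'); f.append(state()['wrist_force'])
f=np.array(f);print(f.round(1),f.mean(0)@[-.287,-.958,0])
a=viewer.camera('side');x0,y0=305,145
cv2.imwrite('pics/s17.png',cv2.resize(a[y0:y0+50,x0:x0+60],(720,600),interpolation=cv2.INTER_CUBIC))
E
```

```text
time: 16.32
ee_pos: [0.5204, -0.1664, 0.0609]
eef_rot: [0.001, -0.596, 0.803, 0.0]
wrist_force: [3.0, 7.2, 5.1]
width: 0.0086
[ 0.52036228 -0.16634749  0.06088923] [2.81510393 7.06163456 4.86152376] 0.008440964957877531
267 104
[[2.8 7.1 4.9]
 [2.3 7.  6.1]
 [2.8 6.7 5. ]
 [3.1 7.7 7. ]
 [3.6 6.6 6.6]
 [2.2 6.6 4.9]
 [2.6 8.  6. ]] -7.590365684232504
```

View pics/s17.png

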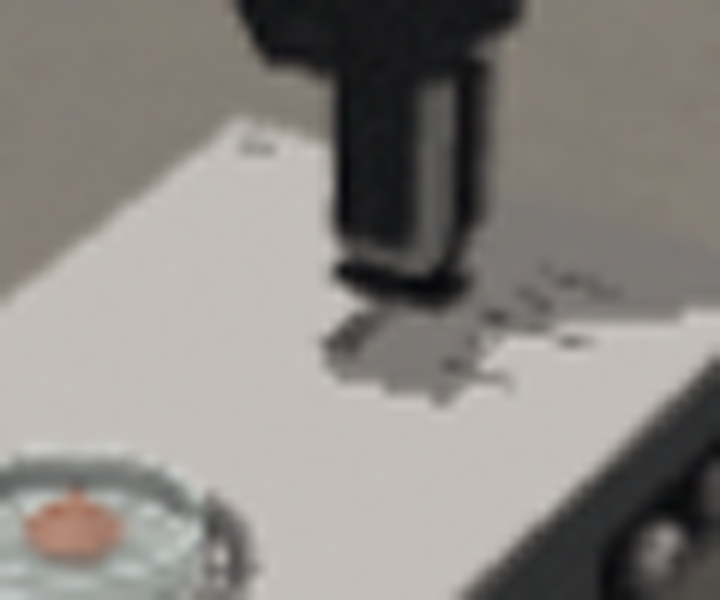

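View pics/s16.png

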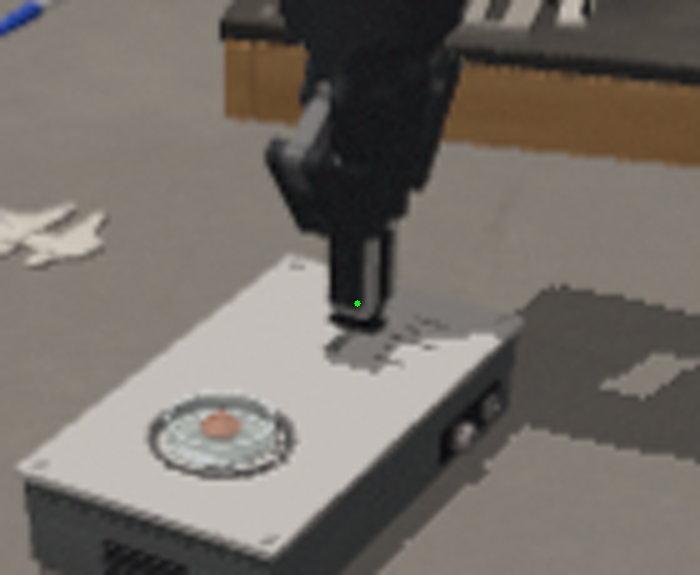

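```bash
python3 -m creep '[{"gripper":5,"slide":[-0.01,-0.04,0],"twist":0},{"gripper":5,"slide":[-0.01,-0.04,0],"twist":0},{"gripper":5,"slide":[-0.01,-0.04,0],"twist":0},{"gripper":5,"slide":[-0.01,-0.04,0],"twist":0},{"gripper":5,"slide":[-0.01,-0.04,0],"twist":0},{"gripper":5,"slide":[-0.01,-0.04,0],"twist":0},{"gripper":5,"slide":[-0.01,-0.04,0],"twist":0},{"gripper":5,"slide":[-0.01,-0.04,0],"twist":0},{"gripper":5,"slide":[-0.01,-0.04,0],"twist":0},{"gripper":5,"slide":[-0.01,-0.04,0],"twist":0},{"gripper":5,"slide":[-0.01,-0.04,0],"twist":0},{"gripper":5,"slide":[-0.01,-0.04,0],"twist":0}]'
python3 -m creep '[{"gripper":5,"slide":[0,0,0],"twist":0},{"gripper":5,"slide":[0,0,0],"twist":0},{"gripper":5,"slide":[0,0,0],"twist":0},{"gripper":5,"slide":[0,0,0],"twist":0},{"gripper":5,"slide":[0,0,0],"twist":0},{"gripper":5,"slide":[0,0,0],"twist":0},{"gripper":5,"slide":[0,0,0],"twist":0},{"gripper":5,"slide":[0,0,0],"twist":0}]'
python3 - <<'E'
from h import *
a=viewer.camera('side')
cv2.imwrite('pics/s18.png',cv2.resize(a[140:230,270:390],(720,540),interpolation=cv2.INTER_CUBIC))
cv2.imwrite('pics/s19.png',a)
E
```

```text
time: 18.23
ee_pos: [0.5201, -0.1672, 0.0609]
eef_rot: [0.001, -0.596, 0.803, 0.0]
wrist_force: [2.6, 8.0, 6.0]
width: 0.0082
time: 19.23
ee_pos: [0.5201, -0.1672, 0.0609]
eef_rot: [0.001, -0.596, 0.803, 0.0]
wrist_force: [2.6, 6.9, 5.2]
width: 0.0086
```

View pics/s18.png

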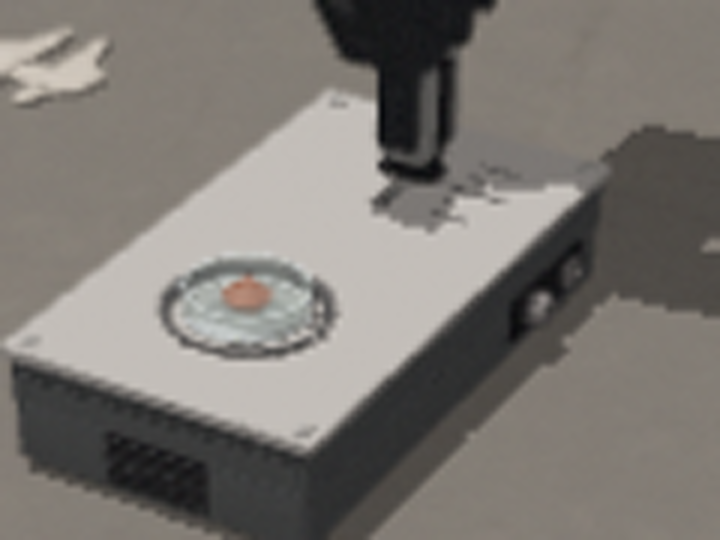

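View pics/s19.png

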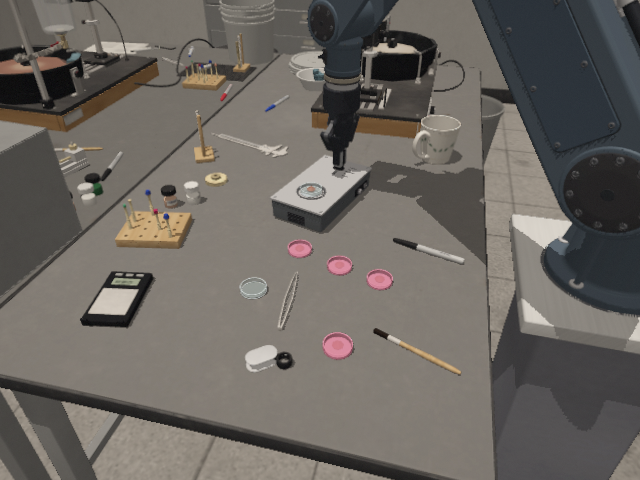

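The stone's dish sits in the seat. The tab is held about 20 mm open, and the empty dish, tweezers and loupe haven't moved. Handing in.

```bash
python3 -c "
from station import order
print(order.close_job())"
```

```text
the job is handed in; nothing more can be done
None
```

I set the dish with the stone in the seat, released it, then gripped the shutter's tab and drew it to half travel. I handed the job in while still holding the tab; no verdict was reported.

**Dish:** After release, the side picture shows the dish standing flat and centred in the ring, matching a drawn model to within about 1 mm. My first grasp was too low to clear the seat ring, so I set the dish back on the table and gripped it about 4 mm higher. It touched the deck at about 4.5 N before I let go.

**Shutter:** The last readings put the tab at about 19–20 mm of its 40 mm travel. The force along the slide was about 7.5 N, against the roughly 8 N expected at half travel. The arm's position did not change over the last second before hand-in. I worked out the travel from the arm's position and the force, because the fingers hid the tick marks.

**Other things:** In the last side picture the empty dish, tweezers and loupe are where they were at the start. The clock read 19.2 s of the 51 s allowed.

**Disagreement:** The two cameras differed by about 5–7 mm on where the seat was. I aimed between them, mainly along the light's length, and checked against the gripped dish in the side view.

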